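# Seat the probe guide and hold the gap probe over the specimen

### The job

First set the loose metal guide block flat and square in the pocket on top of the measuring fixture and let go of it. Then take the gap probe out of its stand by its square head, lower its rod upright down the guide's bore without touching the guide, and hold it centred there with its tip about 5 mm above the specimen's polished face, touching nothing. Finish while still holding the probe in the gripper like that, and leave the other small things on the bench where they are.

Things in the scene. Friction and masses are not known exactly. Their poses are not given: they have to be found in the camera images.
- guide: Loose bare-metal guide block, 0.18 kg, lying right way up left or right of the fixture. Flange 64 x 46 x 10 mm (long along its x axis) with a square boss 36 x 36 mm, 22 mm tall, on its middle (32 mm tall in all). A round 20 mm bore runs right through along z at the centre. Origin: centre of its underside; z up. It fits the pocket either way round (half turn).
- guide_boss (a point): Centre of the guide's square boss, on the bore axis, 21 mm above the guide's underside and 11 mm below the boss's top face; axes as the guide's. The boss (36 mm across, either pair of sides) is the place to grasp; the flange's top is 11 mm below this point.
- fixture: Grey measuring fixture, fixed. Base 116 x 100 x 12 mm, two side cheeks, open front and rear; top plate 100 x 86 mm, top face 60 mm above the bench, with a pocket 8 mm deep: 67 x 49 mm at its floor (1.5 mm spare each side of the flange), long along x, straight for the lowest 3 mm, then sloping out at 45 degrees to a 77 x 59 mm mouth. 44 x 30 mm opening in its floor. Origin: centre of underside; z up.
- pocket (a point): Centre of the pocket's floor, 52 mm above the bench; axes as the fixture's. With the guide seated its underside lies here, its bore is over the specimen, and its boss's centre is 21 mm and its top face 32 mm above this point.
- specimen_face (a point): Centre of the polished top face of the round specimen (30 mm across, fixed in the fixture under the opening), on the pocket's axis, 29 mm above the bench and 23 mm below the pocket's floor; z up.
- probe: Loose gap probe, 0.09 kg, upright: a smooth steel rod of 10 mm diameter and 70 mm length under a square black head 24 x 24 x 34 mm (3 mm button on top). Origin: rod's tip; z up along the rod. Its head rests on the stand's top with the rod down the stand's hole. With the tip 5 mm above the specimen, the head's underside is 20 mm above the top face of the seated guide.
- probe_head (a point): Centre of the probe's square head (24 mm across, sides square to its x and y axes), on the rod's axis, 87 mm above the tip; the place to grasp. The head's underside is 17 mm below this point.
- probe_tip (a point): Lower end of the probe's rod, on its axis; axes as the probe's, z up along the rod.
- stand: Probe stand, grey, fixed to the bench: base 64 x 64 x 10 mm and a square column 34 x 34 mm up to 86 mm, with a 14 mm hole down its middle, deeper than the rod is long. The probe must be lifted straight up by at least 72 mm to leave it. Origin: centre of the underside.
- lens_can: Bystander: upright round canister, 38 mm across and 54 mm tall, behind the fixture. Leave it alone. Origin: centre of its underside.
- slide_box: Bystander: box of slides 30 x 82 x 36 mm, right of the fixture. Leave it alone. Origin: centre of its underside.
- coupon: Bystander: sawn iron block 18 x 45 x 16 mm, near the front edge of the bench. Leave it alone. Origin: centre of its underside.
Mind the look-alikes: they are no part of the job. What is meant by the probe is not pink, red or yellow, and is the larger of those in its own colour.

How it is judged:
By the outcome, as a careful person would: the job done as asked, in the order asked, and still so for the second after the job is handed in, while the arm keeps its last pose, push and grip.
It also fails if it takes over 64 s, if anything falls off the work surface, if the arm or the gripper's body presses on something with over 40 N, if the wrist force passes 120 N, or if a joint passes its speed limit or range.

### The arm

A 6-joint arm with a two-finger parallel gripper is mounted at the origin on a cart in front of the work surface, level with it; the furniture and walls round the work are solid. World frame = base frame: x ahead of the robot, y to its left, z up, the work surface at z = 0. Lengths are in m, angles in rad, forces in N, time in s.
With the tool pointing down it reaches from about 0.35 to 0.975 m from the base axis. Payload 4.9 kg.
Tool frame: the origin (TCP) lies at the very end of the fingers, on their centre line; the grasp point (between the pads) lies 19 mm behind it; z points along the fingers, x is the direction in which the jaws open and shut, and the axes are right-handed (so a half turn about z gives the same grasp; the last joint's range is limited). The gripper opens to 85 mm and grips with 20 to 120 N. Pads are 22 mm wide; open, the fingers measure 114 mm over their backs; the gripper's body (76 mm by 85 mm) begins 54 mm behind the grasp point. The pads swing forward as they close: fully open they stand 13 mm farther back than shut.
Start: joints at [1.036, 0.053, 1.613, -0, 1.476, -0.119], TCP at [0.252, 0.572, 0.231] pointing down, gripper open.
Joint ranges: [-3.01, 3.01], [-1.01, 2.22], [0.06, 2.58], [-1.02, 4.17], [0.09, 2.62], [-3.14, 3.14]. Speed limits (rad/s): [2.57, 2.57, 3.14, 3.14, 3.14, 3.14].

### API

Orientations are given as a unit quaternion [w, x, y, z].
In Python, from plant import manip, imaging gives the robot as it stands.
- The arm moves only by the shell command python3 -m pendant 'ROWS'. ROWS is JSON, a list that holds one entry, the list of rows, each a list of 7 numbers: the turn, a rotation vector about the world's x, y, z in units of pi rad (1.0 is pi rad), then the shift along the world's x, y, z in units of 250 mm (1.0 is 250 mm), then the opening, from 0 (shut) to 1 (fully open). In form: [[[ax, ay, az, tx, ty, tz, claw], ...]]. A call has 1 to 20 rows; each row shifts and turns the commanded pose from where the row before left it; what a row does not reach is not made up. A row lasts 1/8 s, in which the tool goes at most 62.5 mm and 10.7 degrees, less where a joint would pass 70% of its speed; a pose out of reach is approached as far as the arm can. A call with a number of a shift or a turn outside -1 to 1 is refused whole. A call with a gripper value outside its range is refused whole. The fingers move at their own pace and stop on an object; the grip force is fixed at half the most. Time passes only in rows, so rows that do not move let the fingers close. It gives the time, the measured TCP pose, the force and the opening at its end, in the units of the state.
- manip.state(): the state, without advancing time (a new reading comes with each control period).
- imaging.grab_frame(name): name is "scene" or "top" or "wrist"; returns a dict with "frame" (420x560x3 uint8, blue, green, red), "mtx" (3x3 intrinsics, pixels), "world_to_cam" (4x4, takes a point from world to camera coordinates). Camera axes: x right, y down, z forward; pixel columns grow to the right and rows downward; lengths in m; the calibration is good to about 2 mm. A picture is of the moment at which its call begins. There is no depth.
- manip.job_done(): hands the job in, once; it reports no verdict.
The state is a dict: "time": time; "joint_pos": joint angles; "joint_vel": joint speeds; "joint_efforts": joint torques, N m; "tool_pos": TCP position; "tool_rot": TCP orientation; "contact_force": force on the tool from outside, world axes, zero at the start; "ft_torque": the same for the moment, N m; "gripper_width": opening from 0.0 (shut) to 1.0 (fully open).
Only numpy, scipy, OpenCV 4.12 (cv2) and the standard library are available. Lean on these libraries where they do the work, as an engineer would, in place of code of your own. Each camera call takes 0.05 s, during which the arm holds its last target. There are 200 camera calls.

## Working session

There is one attempt and no reset: what is moved stays moved. The work goes in short steps, Python scripts to look and compute and a shell command to move; the robot and the scene stay as the last step left them, time stands still between calls to the robot, and variables do not carry over. Pictures are saved under pics/ and viewed, about 8 in all and at most 12, crops included, and the job is handed in when it is done.

```bash
ls; mkdir -p pics; cat > h.py <<'E'
import numpy as np,cv2
from plant import manip,imaging
def grab(n,f=None):
    d=imaging.grab_frame(n)
    if f: cv2.imwrite('pics/'+f,d['frame'])
    np.savez('cam_%s.npz'%n,**{k:np.array(d[k]) for k in('frame','mtx','world_to_cam')})
    return d
def load(n): return dict(np.load('cam_%s.npz'%n))
def ray(d,uv):
    T=np.array(d['world_to_cam']);R=T[:3,:3];t=T[:3,3]
    v=R.T@np.linalg.solve(np.array(d['mtx']),[uv[0],uv[1],1.]);return -R.T@t,v
def onz(d,uv,z):
    o,v=ray(d,uv);return o+v*(z-o[2])/v[2]
def proj(d,p):
    T=np.array(d['world_to_cam']);q=np.array(d['mtx'])@(T[:3,:3]@np.array(p)+T[:3,3]);return q[:2]/q[2]
E
python3 - <<'E'
from h import *
a=grab('top','top1.png');b=grab('scene','scene1.png')
print(manip.state())
for d in(a,b):print(ray(d,(280,210)))
cv2.imwrite('pics/both.png',cv2.resize(np.vstack([a['frame'],b['frame']]),None,fx=.7,fy=.7))
E
```

```text
pics
{'time': 0.1, 'joint_pos': array([ 1.03601363e+00,  5.32482600e-02,  1.61418261e+00,  1.25409751e-05,
        1.47598501e+00, -1.18996072e-01]), 'joint_vel': array([ 0.0003677 , -0.00179655, -0.00355695, -0.00125716,  0.00029897,
       -0.00158599]), 'joint_efforts': array([ 4.64693749e-04, -3.94901597e+01, -3.71363032e+01, -1.32874502e-04,
        3.94620394e-03, -2.57784343e-06]), 'tool_pos': array([0.2521453 , 0.57125826, 0.23019687]), 'tool_rot': array([ 3.97894239e-04,  8.37827426e-01,  5.45934404e-01, -8.20220462e-04]), 'contact_force': array([-0.86301792, -0.31528111,  0.24358904]), 'ft_torque': array([ 0.02731834, -0.01281367,  0.04919654]), 'gripper_width': 0.9988114828546967}
(array([0.38012786, 0.03987545, 1.18833916]), array([ 0.17665024, -0.02443102, -0.9841127 ]))
(array([-0.01674278, -0.41404784,  0.79984584]), array([ 0.55503935,  0.43506628, -0.7090728 ]))
```

View pics/top1.png

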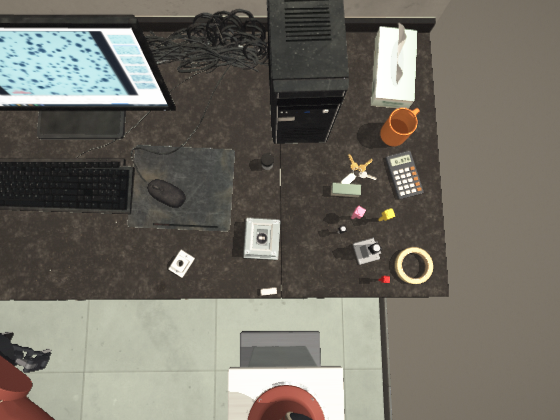

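View pics/scene1.png

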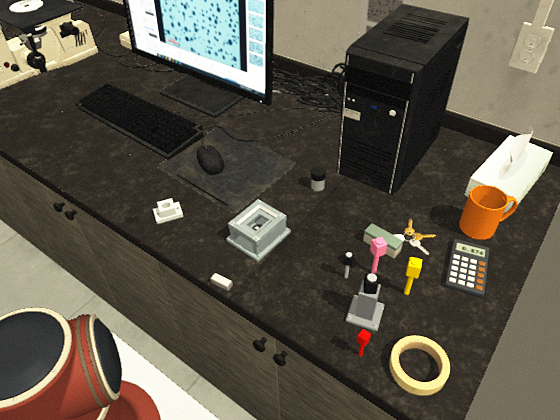

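The top view shows the guide at (181,263), the fixture at (262,238) and the stand at (367,251). Probe-like things in the scene view are:
- black in the stand (371,285)
- small black (348,260)
- pink (377,250)
- yellow (413,270)
- red (363,342)

The black one in the stand fits: it isn't an excluded colour, and it is the larger of the two black ones. I'll confirm this in an enlarged crop while measuring.

```bash
python3 - <<'E'
from h import *
a=load('top');b=load('scene')
A=a['frame'];B=b['frame']
c=lambda I,x,y,w,h,s:cv2.resize(I[y:y+h,x:x+w],None,fx=s,fy=s,interpolation=cv2.INTER_CUBIC)
top=np.hstack([c(A,160,240,50,50,5),c(A,235,210,55,50,5)[:250],c(A,330,220,55,50,5)[:250]])
bot=np.hstack([c(B,140,190,80,60,4)[:240],c(B,325,230,110,70,4)[:240]])
W=max(top.shape[1],bot.shape[1]);p=lambda I:np.pad(I,((0,0),(0,W-I.shape[1]),(0,0)))
cv2.imwrite('pics/crop1.png',np.vstack([p(top),p(bot)]))
print('guide',onz(a,(181,263),.02),'fix',onz(a,(262,238),.06),'stand',onz(a,(367,251),.086),'head',onz(a,(375,248),.123))
def blob(I,box,lo,hi):
    x,y,w,h=box;m=cv2.inRange(I[y:y+h,x:x+w],lo,hi);cs,_=cv2.findContours(m,cv2.RETR_EXTERNAL,cv2.CHAIN_APPROX_NONE)
    k=max(cs,key=cv2.contourArea)+np.array([x,y]);return k
for nm,box,z in(('guide',(160,240,50,50),.01),('fix',(235,210,55,55),.012)):
    k=blob(A,box,(110,110,110),(255,255,255))
    P=np.array([onz(a,q,z)[:2] for q in k[:,0].astype(float)],np.float32)
    print(nm,cv2.minAreaRect(P))
E
```

```text
guide [0.43876924 0.29197681 0.02      ] fix [0.50419004 0.06229298 0.06      ] stand [ 0.46462292 -0.22155033  0.086     ] head [ 0.46950251 -0.23409596  0.123     ]
guide ((0.4387612044811249, 0.293652206659317), (0.04956631734967232, 0.0668855607509613), 58.151268005371094)
fix ((0.5089808702468872, 0.06391637772321701), (0.09919226914644241, 0.11662366986274719), 86.56399536132812)
```

View pics/crop1.png

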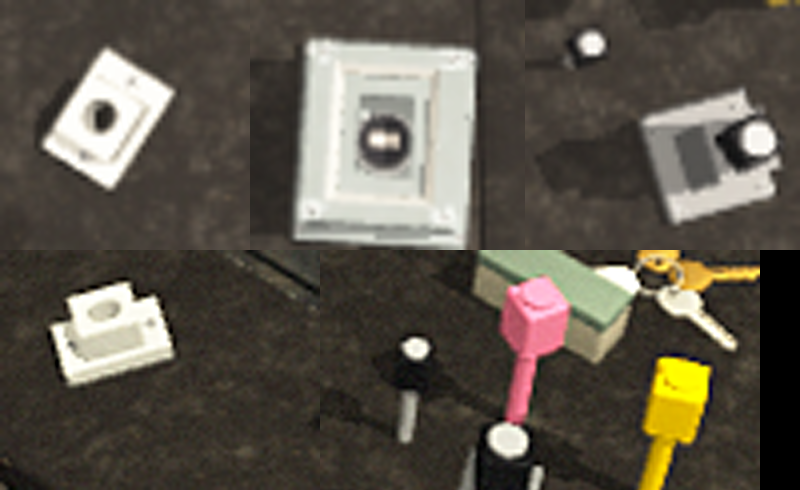

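The crop confirms it: the larger black head sits in the stand, and the other black one is a small free-standing look-alike. I'll move over the guide with the jaws along the guide's y axis.

```bash
python3 -m pendant '[[[0,0,-0.0056,0.0935,-0.139,-0.015,1],[0,0,-0.0056,0.0935,-0.139,-0.015,1],[0,0,-0.0056,0.0935,-0.139,-0.015,1],[0,0,-0.0056,0.0935,-0.139,-0.015,1],[0,0,-0.0056,0.0935,-0.139,-0.015,1],[0,0,-0.0056,0.0935,-0.139,-0.015,1],[0,0,-0.0056,0.0935,-0.139,-0.015,1],[0,0,-0.0056,0.0935,-0.139,-0.015,1],[0,0,0,0,0,0,1],[0,0,0,0,0,0,1]]]'
python3 - <<'E'
from h import *
d=grab('wrist','w1.png');print(ray(d,(280,210)))
p=onz
E
```

```text
time: 1.35
tool_pos: [0.4391, 0.2939, 0.201]
tool_rot: [-0.0, 0.874, 0.486, -0.0]
contact_force: [0.2, 0.1, -0.3]
gripper_width: 1.0
(array([0.36862803, 0.33719374, 0.34280666]), array([ 0.28164003, -0.16655349, -0.94500762]))
```

View pics/w1.png

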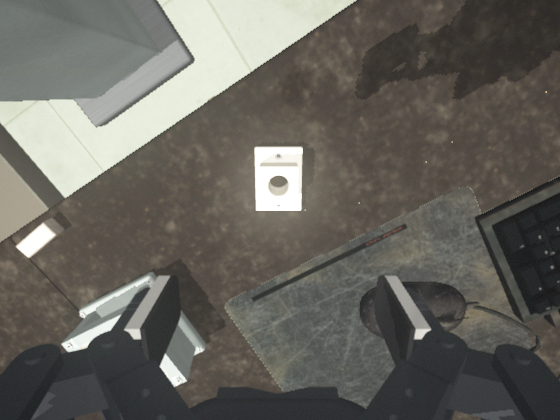

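The wrist view shows the guide at (278,185), square in the image, with its bore at (278,186).

```bash
cat >> h.py <<'E'
def contour(I,box,lo,hi,mode=cv2.RETR_EXTERNAL):
    x,y,w,h=box;m=cv2.inRange(I[y:y+h,x:x+w],lo,hi)
    cs,_=cv2.findContours(m,mode,cv2.CHAIN_APPROX_NONE)
    return max(cs,key=cv2.contourArea)+np.array([x,y])
def rect(d,k,z):
    return cv2.minAreaRect(np.array([onz(d,q,z)[:2] for q in k.reshape(-1,2).astype(float)],np.float32))
E
python3 - <<'E'
from h import *
d=load('wrist');I=d['frame']
k=contour(I,(235,130,85,100),(120,)*3,(255,)*3)
print('flange',rect(d,k,.01))
b=contour(I,(264,170,30,30),(0,)*3,(165,)*3)
print(b.reshape(-1,2).min(0),b.reshape(-1,2).max(0))
for z in(.032,):print('bore',rect(d,b,z),onz(d,b.reshape(-1,2).mean(0),z))
# fixture pocket from top view
d=load('top');I=d['frame']
k=contour(I,(235,210,55,55),(110,)*3,(255,)*3)
x,y,w,h=cv2.boundingRect(k);print(x,y,w,h)
E
```

```text
flange ((0.43894028663635254, 0.29391932487487793), (0.04734165221452713, 0.06535366922616959), 58.1954460144043)
[270 176] [287 186]
bore ((0.4362572431564331, 0.2962479889392853), (0.015835070982575417, 0.009572617709636688), 58.10640335083008) [0.43616708 0.29581287 0.032     ]
244 218 36 42
```

```bash
python3 -m pendant '[[[0,0,0,0,0,-0.15,1],[0,0,0,0,0,-0.15,1],[0,0,0,0,0,-0.15,1],[0,0,0,0,0,-0.15,1],[0,0,0,0,0,-0.1,1],[0,0,0,0,0,-0.056,1],[0,0,0,0,0,0,1],[0,0,0,0,0,0,0.6]]]'; python3 -m pendant '[[[0,0,0,0,0,0,0],[0,0,0,0,0,0,0],[0,0,0,0,0,0,0],[0,0,0,0,0,0,0],[0,0,0,0,0,0,0],[0,0,0,0,0,0,0]]]'
```

```text
time: 2.4
tool_pos: [0.4403, 0.2945, 0.0136]
tool_rot: [0.0, 0.874, 0.486, 0.001]
contact_force: [-0.4, -0.2, 1.0]
gripper_width: 0.814
time: 3.15
tool_pos: [0.4406, 0.2943, 0.0136]
tool_rot: [0.0, 0.874, 0.486, 0.001]
contact_force: [0.3, -0.0, 6.2]
gripper_width: 0.404
```

```bash
python3 -m pendant '[[[0,0,0,0,0,0.05,0],[0,0,0,0,0,0.15,0],[0,0,0,0,0,0.15,0],[0,0,0,0,0,0.1,0],[0,0,0.0197,0.0725,-0.115,0.037,0],[0,0,0.0197,0.0725,-0.115,0.037,0],[0,0,0.0197,0.0725,-0.115,0.037,0],[0,0,0.0197,0.0725,-0.115,0.037,0],[0,0,0.0197,0.0725,-0.115,0.037,0],[0,0,0.0197,0.0725,-0.115,0.037,0],[0,0,0.0197,0.0725,-0.115,0.037,0],[0,0,0.0197,0.0725,-0.115,0.037,0],[0,0,0,0,0,0,0],[0,0,0,0,0,0,0]]]'
python3 - <<'E'
from h import *
d=grab('wrist','w2.png');s=manip.state();print(s['tool_pos'],s['tool_rot'])
print(proj(d,(.505,.063,.06)))
E
```

```text
time: 4.9
tool_pos: [0.5835, 0.064, 0.1979]
tool_rot: [-0.001, 0.729, 0.685, -0.001]
contact_force: [0.1, 0.5, -2.6]
gripper_width: 0.403
[0.58333803 0.06433489 0.19781963] [-8.89773881e-04  7.28421863e-01  6.85127969e-01 -6.80529475e-04]
[270.49567127  98.07445248]
```

View pics/w2.png

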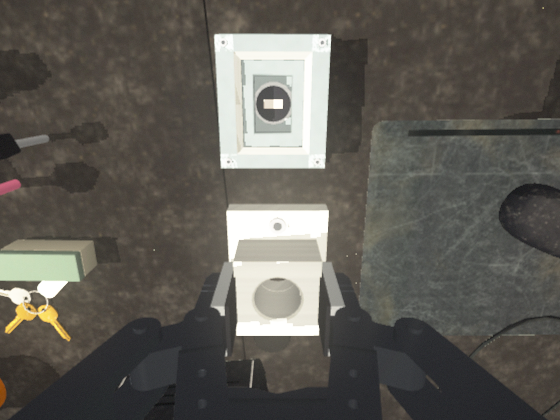

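The wrist view shows the fixture's plate at about (215..330, 35..168), and the guide held square between the pads (bore at 277,297). I'll enlarge it for the pocket edges.

```bash
python3 - <<'E'
from h import *
d=load('wrist');I=d['frame']
cv2.imwrite('pics/crop2.png',cv2.resize(I[25:177,205:340],None,fx=3.9,fy=3.9,interpolation=cv2.INTER_CUBIC))
E
```

```text
(no output)
```

View pics/crop2.png

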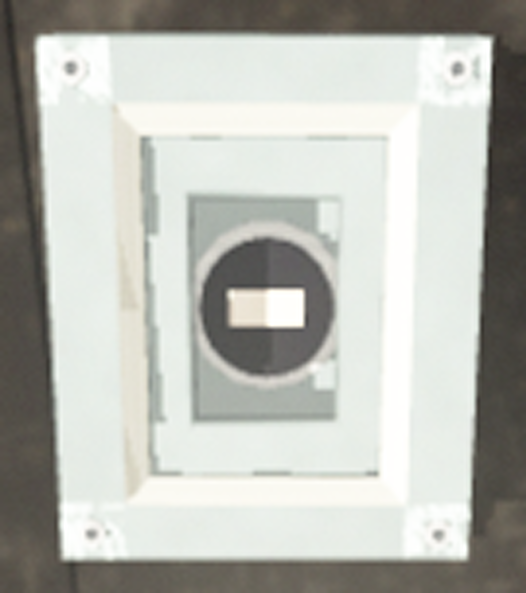

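```bash
python3 - <<'E'
from h import *
d=load('wrist');I=d['frame']
def q(name,pts,z,s=3.9,o=(205,25)):
    P=np.array([onz(d,np.array(p)/s+o,z)[:2] for p in pts])
    e=np.roll(P,-1,0)-P;L=np.linalg.norm(e,axis=1)
    a=[np.degrees(np.arctan2(*v[::-1]))%90 for v in e]
    print(name,P.mean(0).round(4),'len',L.round(4),'ang',np.round(a,2))
    return P.mean(0)
q('plate',[(36,36),(493,37),(468,558),(62,558)],.06)
q('mouth',[(112,103),(417,103),(407,503),(127,500)],.06)
q('floor',[(143,137),(388,137),(378,474),(150,474)],.052)
q('open',[(190,195),(340,197),(335,420),(192,420)],.052)
s=manip.state()['tool_pos'];zb=s[2]-.0136
print('s',s, [onz(d,(u,v),zb+.01)[:2].round(4) for u,v in((227,205),(328,205))])
print('bore',[onz(d,(u,v),zb+.032)[:2].round(4) for u,v in((255,297),(300,297),(278,277),(278,319))])
print('pred bore px',proj(d,(s[0],s[1],zb+.032)),'pred specimen')
cv2.imwrite('pics/crop3.png',cv2.resize(I[195:345,205:345],None,fx=4,fy=4,interpolation=cv2.INTER_CUBIC))
E
```

```text
plate [0.5104 0.0645] len [0.0861 0.0997 0.0861 0.0998] ang [86.32 86.28 86.43 86.24]
mouth [0.5101 0.0647] len [0.0583 0.0766 0.0586 0.076 ] ang [86.44 86.73 85.82 86.48]
floor [0.5105 0.0644] len [0.0485 0.0664 0.0488 0.0664] ang [86.44 86.05 86.44 85.83]
open [0.5103 0.0643] len [0.0301 0.044  0.0302 0.0443] ang [85.72 85.86 86.44 85.73]
s [0.58333803 0.06433489 0.19781963] [array([0.5471, 0.0431]), array([0.5499, 0.0881])]
bore [array([0.581 , 0.0542]), array([0.5821, 0.0729]), array([0.5721, 0.0643]), array([0.5924, 0.0631])]
pred bore px [279.66503328 300.61562601] pred specimen
```

View pics/crop3.png

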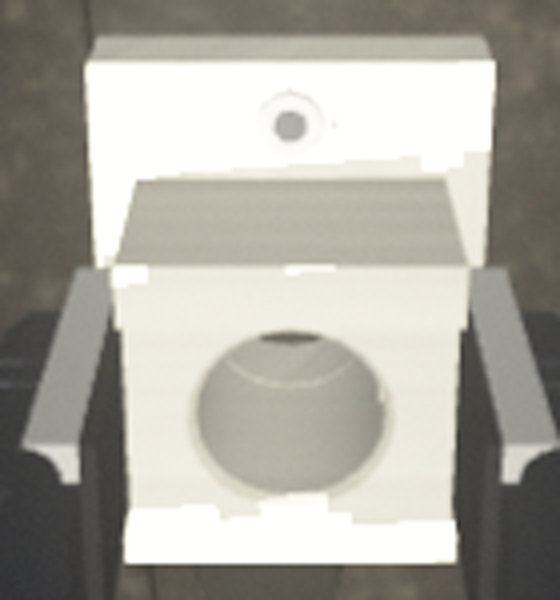

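```bash
python3 - <<'E'
from h import *
d=load('wrist')
s=manip.state();zb=s['tool_pos'][2]-.0136;Q=s['tool_rot'];print('tool yaw',2*np.degrees(np.arctan2(Q[2],Q[1])))
o=np.array((205,195))
for n,pts,z in(('boss',[(112,265),(468,265),(455,563),(125,563)],.032),('flange',[(87,62),(493,62)],.01),('under',[(96,37),(487,37)],0)):
    P=np.array([onz(d,np.array(p)/4+o,zb+z)[:2] for p in pts]);e=np.roll(P,-1,0)-P
    print(n,P.mean(0).round(4),np.linalg.norm(e,axis=1).round(4),[round(np.degrees(np.arctan2(v[1],v[0]))%90,2) for v in e])
E
```

```text
tool yaw 86.49141172659331
boss [0.583  0.0635] [0.0357 0.0361 0.0358 0.0361] [np.float64(86.43), np.float64(86.59), np.float64(86.43), np.float64(86.32)]
flange [0.5511 0.0654] [0.0455 0.0455] [np.float64(86.43), np.float64(86.43)]
under [0.5514 0.0656] [0.0466 0.0466] [np.float64(86.43), np.float64(86.43)]
```

```bash
python3 -m pendant '[[[0,0,0,-0.08,0.001,0,0],[0,0,0,-0.13,0.002,0,0],[0,0,0,-0.081,0.001,0,0],[0,0,0,0,0,-0.15,0],[0,0,0,0,0,-0.15,0],[0,0,0,0,0,-0.12,0],[0,0,0,0,0,-0.04,0],[0,0,0,0,0,0,0],[0,0,0,0,0,0,0]]]'
```

```text
time: 6.08
tool_pos: [0.5128, 0.065, 0.0855]
tool_rot: [0.001, 0.728, 0.685, 0.001]
contact_force: [-0.5, 0.4, -2.5]
gripper_width: 0.407
```

```bash
python3 -m pendant '[[[0,0,0,-0.009,0.001,0,0],[0,0,0,0,0,-0.02,0],[0,0,0,0,0,-0.02,0],[0,0,0,0,0,0,0],[0,0,0,0,0,0,0]]]'
```

```text
time: 6.7
tool_pos: [0.5094, 0.0649, 0.0737]
tool_rot: [-0.0, 0.729, 0.685, -0.0]
contact_force: [-1.0, -0.1, -2.3]
gripper_width: 0.405
```

```bash
python3 -m pendant '[[[0,0,0,0.003,0.001,-0.01,0],[0,0,0,0,0,-0.01,0],[0,0,0,0,0,-0.008,0],[0,0,0,0,0,0,0],[0,0,0,0,0,0,0]]]'
```

```text
time: 7.32
tool_pos: [0.5102, 0.0652, 0.0668]
tool_rot: [0.0, 0.728, 0.685, 0.0]
contact_force: [0.3, 0.5, -2.9]
gripper_width: 0.404
```

About 1.2 mm to go and no contact yet. I'll go down until it touches, then release.

```bash
python3 -m pendant '[[[0,0,0,0,0,-0.005,0],[0,0,0,0,0,-0.003,0],[0,0,0,0,0,0,0]]]'
```

```text
time: 7.7
tool_pos: [0.5104, 0.0652, 0.0656]
tool_rot: [0.0, 0.728, 0.685, -0.0]
contact_force: [-3.3, -0.3, 5.6]
gripper_width: 0.407
```

```bash
python3 -m pendant '[[[0,0,0,0,0,0,0.5],[0,0,0,0,0,0,0.7],[0,0,0,0,0,0,1],[0,0,0,0,0,0,1],[0,0,0,0,0,0,1],[0,0,0,0,0,0.06,1],[0,0,0,0,0,0.12,1],[0,0,0,0,0,0.15,1],[0,0,0,0.1,0,0.15,1],[0,0,0,0.1,0,0.06,1],[0,0,0,0.08,0,0,1],[0,0,0,0,0,0,1],[0,0,0,0,0,0,1]]]'
python3 - <<'E'
from h import *
d=grab('wrist');I=d['frame']
u,v=map(int,proj(d,(.5103,.0645,.06)));print(u,v)
x0,y0=max(u-70,0),max(v-85,0);print(x0,y0)
cv2.imwrite('pics/crop4.png',cv2.resize(I[y0:y0+170,x0:x0+140],None,fx=3.5,fy=3.5,interpolation=cv2.INTER_CUBIC))
E
```

```text
time: 9.32
tool_pos: [0.5796, 0.0653, 0.1998]
tool_rot: [-0.0, 0.728, 0.685, -0.0]
contact_force: [-0.8, -0.4, 1.0]
gripper_width: 1.002
271 109
201 24
```

View pics/crop4.png

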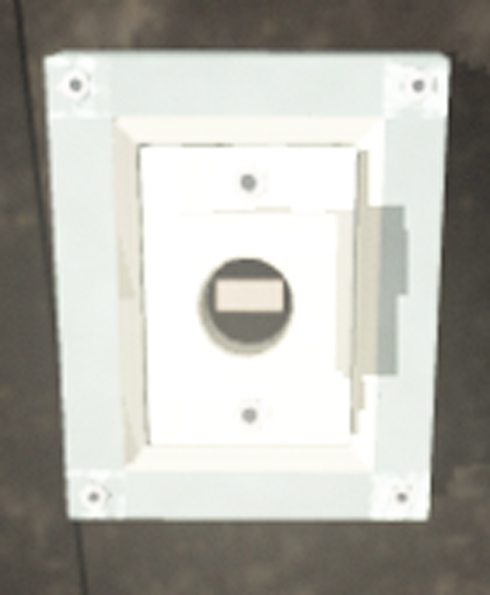

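The guide sits within the pocket's mouth, square, with an even gap, and the specimen's reflection shows down the bore. Next I'll compute its centre and go to look at the probe.

```bash
python3 - <<'E'
from h import *
d=load('wrist');o=np.array((201,24))
for n,pts,z in(('flange',[(140,145),(357,147),(352,444),(149,444)],.062),('holes',[(248,182),(250,415)],.062),('bore',[(197,307),(293,307),(246,258),(246,356)],.084)):
    P=np.array([onz(d,np.array(p)/3.5+o,z)[:2] for p in pts]);e=np.roll(P,-1,0)-P
    print(n,P.mean(0).round(4),np.linalg.norm(e,axis=1).round(4),[round(np.degrees(np.arctan2(v[1],v[0]))%90,2) for v in e])
E
python3 -m pendant '[[[0,0,0,-0.0175,-0.15,0.03,1],[0,0,0,-0.0175,-0.15,0.03,1],[0,0,0,-0.0175,-0.15,0.03,1],[0,0,0,-0.0175,-0.15,0.03,1],[0,0,0,-0.0175,-0.15,0.03,1],[0,0,0,-0.0175,-0.15,0.03,1],[0,0,0,-0.0175,-0.15,0.03,1],[0,0,0,-0.0175,-0.15,0.03,1],[0,0,0,0,0,0,1],[0,0,0,0,0,0,1]]]'
python3 - <<'E'
from h import *
d=grab('wrist','w3.png');print(ray(d,(280,210))[0],proj(d,(.4695,-.234,.123)))
E
```

```text
flange [0.5102 0.065 ] [0.0467 0.0639 0.0472 0.0643] [np.float64(85.98), np.float64(86.82), np.float64(86.47), np.float64(86.4)]
holes [0.5105 0.0648] [0.0502 0.0502] [np.float64(86.71), np.float64(86.71)]
bore [0.5104 0.0644] [0.0198 0.0136 0.0195 0.0141] [np.float64(86.47), np.float64(41.52), np.float64(86.16), np.float64(42.0)]
time: 10.62
tool_pos: [0.5447, -0.2341, 0.2594]
tool_rot: [-0.001, 0.728, 0.685, 0.0]
contact_force: [-0.1, 0.4, 0.1]
gripper_width: 1.0
[ 0.46181655 -0.22977593  0.40123175] [272.11321541 102.12860012]
```

View pics/w3.png

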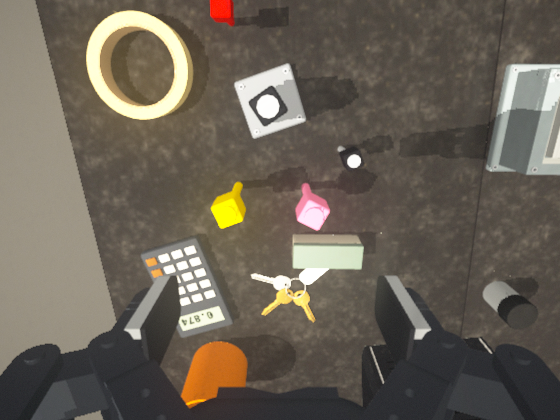

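The guide is seated: its bore is at (0.5104, 0.0645) and its yaw matches the pocket. In this view the black probe head is at (268,105) on the stand. The small black look-alike is at (352,157), yellow at (229,207), pink at (313,213) and red at (221,8).

```bash
python3 - <<'E'
from h import *
d=load('wrist');I=d['frame']
cv2.imwrite('pics/crop5.png',cv2.resize(I[55:150,225:315],None,fx=6,fy=6,interpolation=cv2.INTER_CUBIC))
E
```

```text
(no output)
```

View pics/crop5.png

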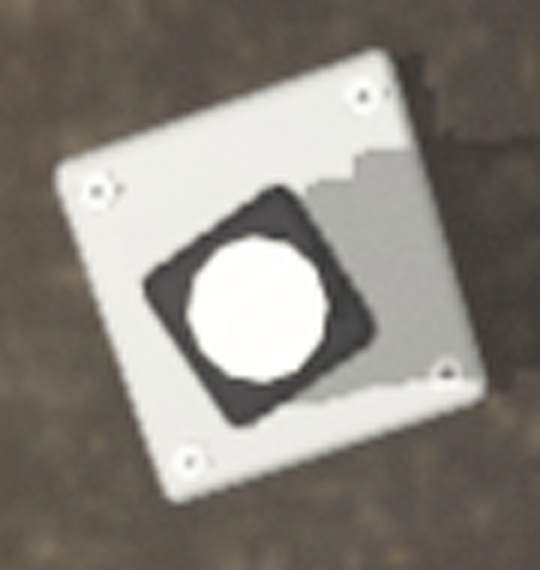

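```bash
python3 - <<'E'
from h import *
d=load('wrist');o=np.array((225,55))
for n,pts,z in(('head',[(285,185),(377,325),(238,428),(142,285)],.12),('button',[(187,309),(328,309),(258,237),(258,381)],.123),('base',[(55,165),(385,48),(488,395),(170,505)],.01)):
    P=np.array([onz(d,np.array(p)/6+o,z)[:2] for p in pts]);e=np.roll(P,-1,0)-P
    print(n,P.mean(0).round(4),np.linalg.norm(e,axis=1).round(4),[round(np.degrees(np.arctan2(v[1],v[0])),2) for v in e])
for n,p,z in(('yel',(229,207),.09),('pink',(313,213),.1),('sm',(352,157),.06),('red',(221,8),.06)):print(n,onz(d,p,z).round(3))
s=manip.state();print(s['tool_pos'],2*np.degrees(np.arctan2(s['tool_rot'][2],s['tool_rot'][1])))
E
```

```text
head [ 0.4724 -0.2371] [0.0211 0.0227 0.022  0.0224] [np.float64(31.19), np.float64(-57.86), np.float64(-149.5), np.float64(119.77)]
button [ 0.4726 -0.2374] [0.0183 0.0126 0.0179 0.0128] [np.float64(86.47), np.float64(-138.1), np.float64(-4.03), np.float64(-138.31)]
base [ 0.4726 -0.2372] [0.0617 0.0623 0.0624 0.0629] [np.float64(104.66), np.float64(14.86), np.float64(-74.79), np.float64(-165.8)]
yel [ 0.563 -0.282  0.09 ]
pink [ 0.571 -0.203  0.1  ]
sm [ 0.528 -0.159  0.06 ]
red [ 0.39  -0.274  0.06 ]
[ 0.54485053 -0.23370523  0.25933292] 86.52131480446106
```

```bash
python3 -m pendant '[[[0,0,0.0382,-0.058,-0.003,0,0.7],[0,0,0.0382,-0.058,-0.003,0,0.7],[0,0,0.0382,-0.058,-0.003,-0.05,0.7],[0,0,0.0382,-0.058,-0.003,-0.1,0.7],[0,0,0.0382,-0.058,-0.002,-0.15,0.7],[0,0,0,0,0,-0.1,0.7],[0,0,0,0,0,0,0.7],[0,0,0,0,0,0,0.7],[0,0,0,0,0,0,0.7]]]'; python3 -c "
from h import *
s=manip.state();print(s['tool_pos'],2*np.degrees(np.arctan2(s['tool_rot'][2],s['tool_rot'][1])),s['joint_pos'])"
```

```text
time: 11.8
tool_pos: [0.4738, -0.2386, 0.1617]
tool_rot: [0.001, 0.493, 0.87, -0.0]
contact_force: [0.3, 1.2, -0.1]
gripper_width: 0.696
[ 0.47375791 -0.23856374  0.16166931] 120.89579825337671 [-6.06844080e-01 -1.23315090e-01  1.90282257e+00  1.83894694e-05
  1.35911605e+00 -2.71687765e+00]
```

```bash
python3 -m pendant '[[[0,0,0,-0.005,0.005,-0.1,0.7],[0,0,0,0,0,-0.1,0.7],[0,0,0,0,0,-0.06,0.7],[0,0,0,0,0,-0.02,0.7],[0,0,0,0,0,0,0.7],[0,0,0,0,0,0,0.7]]]'
```

```text
time: 12.55
tool_pos: [0.4722, -0.2375, 0.091]
tool_rot: [0.001, 0.493, 0.87, -0.0]
contact_force: [0.9, 0.3, -0.4]
gripper_width: 0.701
```

```bash
python3 -m pendant '[[[0,0,0,0.001,0.001,-0.006,0.5],[0,0,0,0,0,0,0.4],[0,0,0,0,0,0,0],[0,0,0,0,0,0,0],[0,0,0,0,0,0,0],[0,0,0,0,0,0,0],[0,0,0,0,0,0,0]]]'
```

```text
time: 13.42
tool_pos: [0.4719, -0.2369, 0.0886]
tool_rot: [0.0, 0.493, 0.87, -0.0]
contact_force: [-0.5, 0.2, 3.3]
gripper_width: 0.276
```

```bash
python3 -m pendant '[[[0,0,0,0,0,0.02,0],[0,0,0,0,0,0.06,0],[0,0,0,0,0,0.09,0],[0,0,0,0,0,0.12,0],[0,0,0,0,0,0.12,0],[0,0,0,0,0,0.12,0],[0,0,0,0,0,0.1,0],[0,0,0,0,0,0.05,0],[0,0,0,0,0,0,0],[0,0,0,0,0,0,0]]]'
python3 - <<'E'
from h import *
s=manip.state();p=s['tool_pos'];print(p)
d=grab('wrist','w4.png');u,v=proj(d,p-[0,0,.0726]);h=proj(d,p+[0,0,.0144]);print(u,v,h)
x,y=int(min(u,h[0]))-60,int(min(v,h[1]))-60;x=max(x,0);y=max(y,0);print(x,y)
cv2.imwrite('pics/crop6.png',cv2.resize(d['frame'][y:y+190,x:x+190],None,fx=3,fy=3,interpolation=cv2.INTER_CUBIC))
E
```

```text
time: 14.68
tool_pos: [0.4711, -0.2364, 0.2569]
tool_rot: [-0.001, 0.493, 0.87, 0.0]
contact_force: [0.1, -0.1, -1.0]
gripper_width: 0.272
[ 0.47111662 -0.23639111  0.25689402]
277.8611674474318 222.9963403822914 [278.73230637 296.49041904]
217 162
```

View pics/crop6.png

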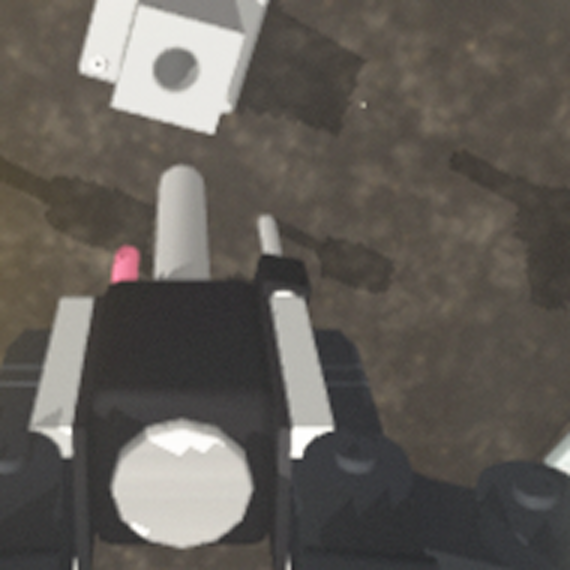

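The rod hangs upright in the grip. Its tip is at crop (182,186), against a prediction of (182.6,183).

```bash
python3 - <<'E'
from h import *
d=load('wrist');s=manip.state();p=s['tool_pos']
t=onz(d,(217+182/3,162+186/3),p[2]-.0726);b=onz(d,(217+182/3,162+484/3),p[2]+.0144+.02)
print('tip',t,'button',b,'tcp',p); print('move units',(np.array([.5103,.0645])-t[:2])/.25)
E
```

```text
tip [ 0.47187189 -0.23609024  0.18408399] button [ 0.47023591 -0.23753738  0.29108399] tcp [ 0.47107639 -0.23634488  0.25668399]
move units [0.15371244 1.20236097]
```

```bash
python3 -m pendant '[[[0,0,0,0.01,0.08,0,0],[0,0,0,0.02,0.15,0,0],[0,0,0,0.02,0.15,0,0],[0,0,0,0.02,0.15,0,0],[0,0,0,0.02,0.15,0,0],[0,0,0,0.02,0.15,0,0],[0,0,0,0.02,0.15,0,0],[0,0,0,0.02,0.15,-0.06,0],[0,0,0,0.006,0.073,-0.09,0],[0,0,0,0,0,-0.07,0],[0,0,0,0,0,0,0],[0,0,0,0,0,0,0],[0,0,0,0,0,0,0]]]'
python3 - <<'E'
from h import *
s=manip.state();p=s['tool_pos'];print(p)
d=grab('wrist','w5.png');u,v=proj(d,p-[0,0,.0726]);print('tip pred',u,v,'bore pred',proj(d,(.5103,.0645,.084)))
x,y=int(u)-95,max(int(v)-110,0);print(x,y)
a=cv2.resize(d['frame'][y:y+190,x:x+190],None,fx=2.1,fy=2.1,interpolation=cv2.INTER_CUBIC)
d=grab('scene');u,v=proj(d,(.5103,.0645,.12));x,y=int(u)-35,int(v)-50;print('scene',x,y)
b=cv2.resize(d['frame'][y:y+100,x:x+98],(390,399),interpolation=cv2.INTER_CUBIC)
cv2.imwrite('pics/crop7.png',np.hstack([a,b]))
E
```

```text
time: 16.35
tool_pos: [0.5113, 0.0633, 0.2045]
tool_rot: [0.001, 0.494, 0.869, 0.0]
contact_force: [-0.3, -0.2, -1.3]
gripper_width: 0.276
[0.5113231  0.06333501 0.20453242]
tip pred 278.2192164596949 222.73646759423872 bore pred [280.00020273 200.59252619]
183 112
scene 220 149
```

View pics/crop7.png

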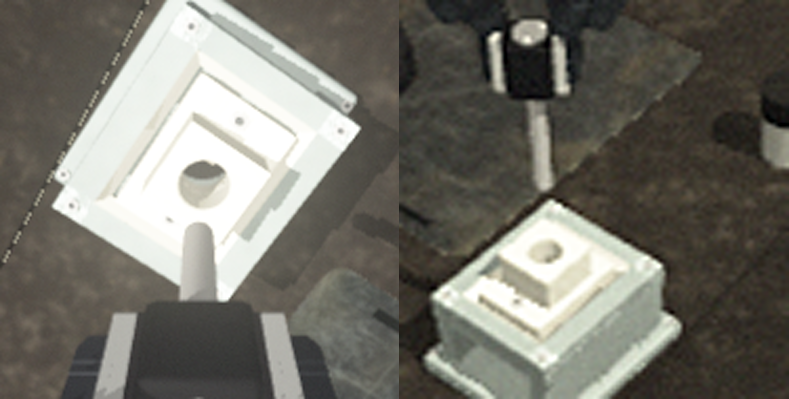

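The wrist crop shows the bore's top at full-frame (280.1,199.1) and the rod's tip at about (278.2,224.6). The scene view shows the rod upright over the guide.

```bash
python3 - <<'E'
from h import *
d=load('wrist');p=manip.state()['tool_pos']
t=onz(d,(278.2,224.6),p[2]-.0726);b=onz(d,(280.1,199.1),.084)
print('tip',t,'bore',b,'tcp',p,'move',(b-t)[:2],(np.array([.5103,.0645])-t[:2]))
E
```

```text
tip [0.5125586  0.06405819 0.13170072] bore [0.50918542 0.06392502 0.084     ] tcp [0.51121261 0.06348615 0.20430072] move [-0.00337319 -0.00013317] [-0.0022586   0.00044181]
```

```bash
python3 -m pendant '[[[0,0,0,-0.009,0.002,0,0],[0,0,0,0,0,-0.05,0],[0,0,0,0,0,-0.05,0],[0,0,0,0,0,-0.037,0],[0,0,0,0,0,0,0],[0,0,0,0,0,0,0],[0,0,0,0,0,0,0]]]'
python3 - <<'E'
from h import *
p=manip.state()['tool_pos'];print(p)
d=grab('wrist');np.set_printoptions(linewidth=220)
G=cv2.cvtColor(d['frame'],cv2.COLOR_BGR2GRAY)
tp=proj(d,p-[0,0,.0726]);bp=proj(d,(.5100,.0643,.084));print('tip pred',tp,'bore pred',bp)
x,y=int(bp[0]),int(bp[1])
print(y-18,x-20);print(G[y-18:y+28:2,x-20:x+22:2])
E
```

```text
time: 17.32
tool_pos: [0.5088, 0.0645, 0.1697]
tool_rot: [0.0, 0.493, 0.87, 0.0]
contact_force: [-0.1, -0.1, -0.7]
gripper_width: 0.268
[0.50883358 0.06449126 0.16966649]
tip pred [278.15674859 222.82943959] bore pred [277.03045976 217.28510588]
199 257
[[233 252 255 255 255 255 255 255 255 255 255 255 255 255 255 255 255 255 255 233 191]
 [245 255 255 255 255 255 255 255 255 255 255 255 255 255 255 255 255 255 255 255 252]
 [255 255 255 255 255 255 255 255 253 243 241 248 254 255 255 255 255 255 255 255 255]
 [255 255 255 255 255 255 252 157 126 125 127 124 126 196 251 255 255 255 255 255 255]
 [255 255 255 255 255 216 124 124 123 126 125 124 125 124 132 247 255 255 255 255 255]
 [255 255 255 255 240 190 162 136 125 124 125 124 126 146 174 191 252 255 255 255 255]
 [255 255 255 254 195 188 192 195 192 172 173 175 194 193 193 192 241 255 255 255 255]
 [255 255 255 232 186 190 192 194 194 194 193 195 193 191 180 220 238 254 255 255 255]
 [255 255 255 218 185 192 194 194 194 193 190 189 184 178 208 230 235 250 255 255 255]
 [255 255 255 222 186 191 197 194 193 199 193 184 179 199 242 2
[... 455 characters left out ...]
38]
 [255 255 255 255 255 255 251 207 203 198 186 176 166 161 244 255 251 240 238 238 238]
 [255 255 255 255 255 255 254 208 202 195 187 176 166 163 243 255 255 255 251 238 234]
 [250 255 255 255 255 255 253 207 201 195 184 175 166 161 238 255 255 255 255 251 222]
 [249 231 255 255 255 255 250 207 201 193 183 172 164 160 234 255 255 255 255 238 222]
 [255 254 254 255 255 255 250 205 201 192 184 172 165 159 217 255 255 255 247 222 224]
 [255 255 255 255 255 255 241 203 197 192 181 172 162 157 219 255 255 254 223 224 219]
 [253 255 255 255 255 255 240 204 198 191 178 169 161 158 194 255 255 237 255 221 190]
 [250 250 254 255 255 255 223 200 198 189 177 168 162 158 193 255 237 255 255 250 221]]
```

```bash
python3 - <<'E'
from h import *
d=load('wrist');p=manip.state()['tool_pos']
t=onz(d,(277.6,223.7),p[2]-.0726);b=onz(d,(277,217.5),.084)
print('tip',t,'bore',b,'move',(b-t)[:2]/.25,'tcp',p)
E
```

```text
tip [0.50957206 0.0644989  0.09703393] bore [0.51014993 0.06436448 0.084     ] move [ 0.00231148 -0.00053768] tcp [0.5088062  0.06448112 0.16963393]
```

```bash
python3 -m pendant '[[[0,0,0,0.002,0,-0.01,0],[0,0,0,0,0,-0.025,0],[0,0,0,0,0,-0.025,0],[0,0,0,0,0,-0.025,0],[0,0,0,0,0,-0.025,0],[0,0,0,0,0,-0.02,0],[0,0,0,0,0,0,0],[0,0,0,0,0,0,0]]]'
```

```text
time: 18.38
tool_pos: [0.5091, 0.0645, 0.1368]
tool_rot: [0.0, 0.493, 0.87, 0.0]
contact_force: [0.8, 0.3, -0.8]
gripper_width: 0.271
```

```bash
python3 -m pendant '[[[0,0,0,0.002,0,-0.02,0],[0,0,0,0,0,-0.025,0],[0,0,0,0,0,-0.025,0],[0,0,0,0,0,-0.025,0],[0,0,0,0,0,-0.02,0],[0,0,0,0,0,-0.006,0],[0,0,0,0,0,0,0],[0,0,0,0,0,0,0],[0,0,0,0,0,0,0]]]'
python3 - <<'E'
from h import *
p=manip.state()['tool_pos'];print(p)
d=grab('wrist');np.set_printoptions(linewidth=220)
G=cv2.cvtColor(d['frame'],cv2.COLOR_BGR2GRAY)
bp=proj(d,(.5101,.0644,.084));x,y=int(bp[0]),int(bp[1]);print('bore pred',bp,'axis at .084 pred',proj(d,(p[0],p[1],.084)),proj(d,(p[0]+.0005,p[1],.084)))
print(y-26,x-24);print(G[y-26:y+28:2,x-24:x+26:2])
cv2.imwrite('pics/w6.png',d['frame'])
E
```

```text
time: 19.5
tool_pos: [0.5096, 0.0645, 0.1066]
tool_rot: [0.0, 0.493, 0.87, 0.0]
contact_force: [-0.4, 0.0, -1.1]
gripper_width: 0.275
[0.5096264  0.06448774 0.10659115]
bore pred [277.76803138 257.73703129] axis at .084 pred [278.36744426 257.12443751] [277.88419417 257.85155807]
231 253
[[233 243 255 255 255 255 255 255 255 255 255 255 255 255 255 255 255 255 255 255 255 255 232 190 192]
 [235 255 255 255 255 255 255 255 255 255 255 255 255 255 255 255 255 255 255 255 255 255 255 251 203]
 [253 255 255 255 255 255 255 255 255 255 255 255 255 255 255 255 255 255 255 255 255 255 255 255 255]
 [255 255 255 255 255 255 255 255 255 255 255 255 255 255 255 255 255 255 255 255 255 255 255 255 255]
 [255 255 255 255 255 255 255 255 255 255 252 245 244 241 252 254 255 255 255 255 255 255 255 255 255]
 [255 255 255 255 255 255 255 254 236 184 159 165 177 175 169 172 224 252 255 255 255 255 255 255 255]
 [255 255 255 255 255 255 239 199 161 157 172 194 184 174 166 164 166 189 232 255 255 255 255 255 255]
 [255 255 255 255 255 240 190 187 162 163 198 191 182 175 167 163 163 183 175 216 254 255 
[... 1270 characters left out ...]
  87  90  87  88  89  85  87  89  86  86  87  83  85  84  84  82  83  84  84  84]
 [ 88  86  87  87  87  85  85  88  86  84  85  84  85  83  86  84  84  83  84  83  83  81  82  84  80]
 [ 86  86  85  84  85  85  84  84  84  83  81  86  82  83  81  82  82  79  80  80  79  79  82  81  80]
 [ 85  83  84  83  82  82  82  84  83  83  83  83  81  81  81  78  80  80  78  79  78  78  77  76  76]
 [ 81  81  83  83  81  84  81  83  83  81  80  79  80  80  78  79  80  78  76  78  76  76  77  75  75]
 [ 81  78  80  80  79  80  78  79  79  78  78  77  78  77  76  76  75  74  76  75  74  74  76  73  74]
 [ 79  78  79  78  79  79  75  78  76  77  75  76  75  75  76  75  73  74  74  73  74  71  72  69  72]]
```

The numbers agree: tip about 5 mm above the face, rod centred to well within the 5 mm clearance, and no contact force. I'm handing in.

```bash
python3 -c "
from plant import manip
print(manip.job_done()); s=manip.state(); print(s['time'],s['tool_pos'],s['contact_force'],s['gripper_width'])"
```

```text
the job is handed in; nothing more can be done
None
the job is handed in; nothing more can be done
```

The guide is seated in the pocket and released. The gripper is holding the probe upright in its bore, about 5 mm above the specimen. I handed the job in at about 19.5 s; the hand-in gives no verdict.

- **Guide:** after release, its bore measured (0.5104, 0.0644) against the pocket centre at (0.5103, 0.0645). Its yaw matched the fixture's to within about 0.3°.
- **Probe:** I took the larger black one, lifted it straight out of the stand by its head, and lowered it down the bore. The measured forces stayed at about 1 N or less, which is noise level, so nothing shows it touched the guide.
- **Height:** the tip is at about z = 0.034 m, 5 mm above the face. That is worked out from the grasp height; the tip cannot be seen inside the bore.
- **Centring:** across the jaws, the last picture puts the rod within about 0.5 mm of the bore's axis, and the clearance is 5 mm all round. Along the other direction the gripper hides the view, so I relied on the tip measurement made just above the bore. My estimates for that direction differed by 1–2 mm.
- **Tilt:** one check suggested the probe leans by about 1°, which I put down partly to camera calibration. I left it alone.
- **Other items:** I did not move any of the bystanders or look-alikes. I took no final full-bench picture to confirm they were undisturbed.

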